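Hold the sorting-pen gate open on its spring-return dial

TASK

Turn the spring-return dial beside the sorting pen clockwise by its blue bar, past the first and second clicks to the third, orange-marked click, where you feel the stop and the clear gate stands wide open. Hold it there against the spring for about three seconds and finish still holding it, so the gate stays open. Work the gate only through the dial, and leave the parts in the pen undisturbed.

Things in the scene. Friction and masses are not known exactly. Their poses are not given: they have to be found in the camera images.
- dial (a joint): Turn of the spring-return dial, rad; 0 = rest, grows clockwise seen from above. Soft clicks at 0.4, 0.8, 1.2 (third, orange mark); hard stop at 1.28. Return spring 0.04 N m at rest, 0.07 at the third click, plus or minus 0.017 to 0.033 N m between clicks (varies). No click holds by itself: let go, it runs back to 0. The gate is geared to it.
- dial_bar (a point): Blue plastic grip bar of the dial, 54 mm long, 14 mm thick, 36 mm high, upright sides, a white pointer line on its top. This point lies on the dial's vertical axis at the bar's underside, 61 mm above the table (top at 97 mm). x runs along its length to the pointer end, y across its thickness, z up; it turns with the dial. At rest the pointer is at the first white mark.
- housing: Fixed black housing under the dial, 88 mm diameter, 8 to 53 mm above the table. Origin on the dial's axis, 8 mm above the table; its x axis is the bar's direction at rest (varies). On its top rim: three white marks (rest, first and second click) and a wider orange one (third). An aluminium disc of 58 mm diameter (53 to 61 mm above the table) turns on it, under the bar.
- gate (a joint): Swing of the clear gate, rad: 0 = shut, always 1.25 times the dial's value, so 1.5 at the third click; it swings outward, clockwise seen from above.
- gate_hinge (a point): Clear acrylic gate panel with a red edge along its top and its free end, 126 mm long, 36 mm high, 4 mm thick. This point lies on its vertical hinge axis, 8 mm above the table, and turns with it; the panel runs from 7 to 133 mm along -y, its top is 52 mm above the table. It sweeps the table outside the pen, on the pen's -x side.
- pen: Sorting pen, fixed: a grey base plate 200 mm (x) by 320 mm (y), 8 mm thick, with aluminium walls 4 mm thick whose tops are 48 mm above the table. Origin at the centre of the plate's underside, on the table. The walled part spans x -94 to 94 mm, y -127 to 55 mm; the gate closes its -x side, hinged at (-92, 53) mm. The dial's axis stands at (0, 110) mm.
- gyro_board: Orange plastic gyro board, 46 x 36 x 12 mm, lying loose in the pen; origin at the centre of its underside. Leave it alone.
- axle_rod: Silver steel axle rod, 6 mm thick and 74 mm long along its x, with two 10 mm square collars, lying loose in the pen; origin under its middle. Leave it alone.
- wheel_rim: Lime-green wheel rim, a ring of 54 mm outer diameter, 18 mm high, lying loose in the pen; origin at the centre of its underside. Leave it alone.
- servo_arm: Black plastic servo arm, 44 mm long along x, 8 mm wide and high with a round hub, lying loose in the pen; origin under its hub. Leave it alone.

How it is judged:
By the outcome, as a careful person would: the job done as asked, in the order asked, and still so for the second after the job is handed in, while the arm keeps its last pose, push and grip.
It also fails if it takes over 40 s, if anything falls off the work surface, if the arm or the gripper's body presses on something with over 40 N, if the wrist force passes 120 N, or if a joint passes its speed limit or range.

ROBOT

A 7-joint arm with a two-finger parallel gripper is mounted at the origin on the work surface. World frame = base frame: x ahead of the robot, y to its left, z up, the work surface at z = 0. Lengths are in m, angles in rad, forces in N, time in s.
With the tool pointing down it reaches from about 0.425 to 0.925 m from the base axis. Payload 6.8 kg.
Tool frame: the origin (TCP) lies on the front face of the gripper's body, between the roots of the fingers; the fingertips stand 73 mm ahead of it and the grasp point (between the pads) lies 54 mm ahead of it (env.nose_length is the distance from the TCP to the fingertips, in m); z points along the fingers, y is the line along which they close (so a half turn about z gives the same grasp; the last joint's range is limited). The gripper opens to 85 mm and grips with 20 to 120 N. Pads are 22 mm wide; open, the fingers measure 114 mm over their backs; the gripper's body (76 mm by 85 mm) begins 54 mm behind the grasp point. The pads swing forward as they close: fully open they stand 13 mm farther back than shut.
Start: joints at [-1.366, 0.477, 0.022, 1.555, -0.011, 1.109, -0.083], TCP at [0.208, 0.642, 0.304] pointing down, gripper open.
Joint ranges: [-2.96, 2.96], [-0.34, 2.1], [-1.41, 1.46], [0.24, 2.44], [-1.37, 4.51], [0.17, 1.92], [-2.96, 2.96]. Speed limits (rad/s): [2.39, 2.39, 3.14, 3.14, 3.14, 3.14, 3.14].

INTERFACE

Orientations are given as a unit quaternion [w, x, y, z].
In Python, from cell import env, kin, camera, calibration, job gives the robot as it stands. The module is installed in compiled form; this text tells all that it offers. Calls block until the motion is done:
- env.reach(position, orientation): joint-space move of the TCP to a pose.
- env.movel(position, velocity=0.15, rot=None, stop_force=None): straight line of the TCP; rot=None keeps the orientation; velocity is the mean speed in m/s. With stop_force (N) it stops when the force on the tool has changed by that much, and returns True; else False.
- env.goto_joints(angles): joint-space move.
- env.grip(opening, f_grip=None): finger opening in m; f_grip is the grip in N (None keeps the last); returns when the fingers have stopped.
- env.dwell(seconds).
- kin.inverse_kinematics(position, orientation): joint angles nearest the present ones, or None.
- env.get_state(): the state.
- camera(name): name is "scene" or "top"; returns (picture, depth): 384x512x3 uint8, blue, green, red; 384x512 float32, m along the optical axis (not along the pixel's ray), 0 where there is no reading.
- calibration(name): a dict with "fx", "fy", "cx", "cy" (pixels), "k1" (the pictures are not rectified: a ray, as slopes to the right and down, at radius r is drawn at 1 + k1 r^2 times it, then the intrinsics apply), "rvec" (rotation vector, rad) and "tvec" (3), from world to camera coordinates, as OpenCV has them. Camera axes: x right, y down, z forward; pixel columns grow to the right and rows downward; lengths in m; the calibration is good to about 2 mm. A picture is of the moment at which its call begins. calibration takes no time and is no camera call.
A pose or a line that the arm cannot do raises env.PlanningError and nothing moves.
- job.job_done(): hands the job in; it is judged then, once.
The state is a dict: "time": time; "qpos": joint angles; "joint_velocities": joint speeds; "joint_torque": joint torques, N m; "tcp_pos": TCP position; "orientation": TCP orientation; "force": force on the tool from outside, world axes, zero at the start; "torque": the same for the moment, N m; "opening": finger opening in m; "gripper_force": force on a finger pad.
Only numpy, scipy, OpenCV 4.12 (cv2) and the standard library are available. Lean on these libraries where they do the work, as an engineer would, in place of code of your own. Each camera call takes 0.05 s, during which the arm holds its last target. There are 200 camera calls.

## Working session

There is one attempt and no reset: what is moved stays moved. The work goes in short steps, each a Python script; the robot and the scene stay as the last script left them, time stands still between calls to the robot, and variables do not carry over. Pictures are saved under pics/ and viewed, at most 10 in all, crops included, and the job is handed in when it is done.

```bash
mkdir -p pics
cat > h.py <<'E'
import numpy as np, cv2
from cell import env, kin, camera, calibration, job
def ray(name,uv):
    c=calibration(name); K=np.array([[c['fx'],0,c['cx']],[0,c['fy'],c['cy']],[0,0,1.]])
    uv=np.asarray(uv,float).reshape(-1,1,2)
    p=cv2.undistortPoints(uv,K,np.array([c['k1'],0,0,0,0.])).reshape(-1,2)
    R=cv2.Rodrigues(np.array(c['rvec'],float))[0]; t=np.array(c['tvec'],float).ravel()
    return -R.T@t, np.c_[p,np.ones(len(p))]@R   # depth d -> o+d*dir
def onplane(name,uv,z):
    o,d=ray(name,uv); return o+d*((z-o[2])/d[:,2])[:,None]
def atdepth(name,uv,dep):
    o,d=ray(name,uv); return o+d*np.asarray(dep)[:,None]
E
python3 - <<'E'
from h import *
for n in("scene","top"):
    im,d=camera(n); cv2.imwrite(f"pics/{n}0.png",im); np.save(f"pics/{n}0.npy",d)
    print(n,ray(n,[[256,192]]),(d>0).mean())
s=env.get_state(); print(s['time'],s['tcp_pos'],s['orientation'],s['opening'])
E
```

```text
scene (array([ 0.80761345, -0.40061583,  0.5805553 ]), array([[-0.33172699,  0.58559075, -0.73970515]])) 0.9956105550130209
top (array([ 0.46015724, -0.02115427,  0.70583106]), array([[ 0.16959004,  0.03644125, -0.98490358]])) 0.9958648681640625
0.1 [0.20759811 0.64185847 0.30304455] [-6.70231781e-05  1.55750290e-01  9.87796141e-01 -7.92107609e-04] 0.08533966552702742
```

View pics/scene0.png

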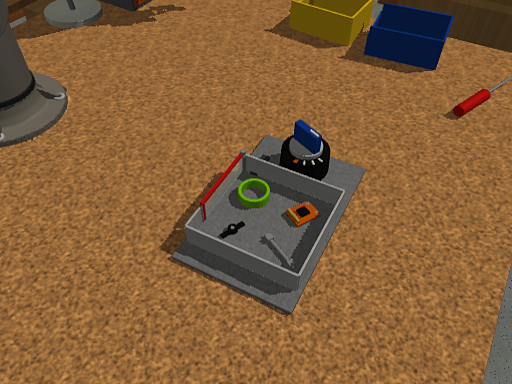

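View pics/top0.png

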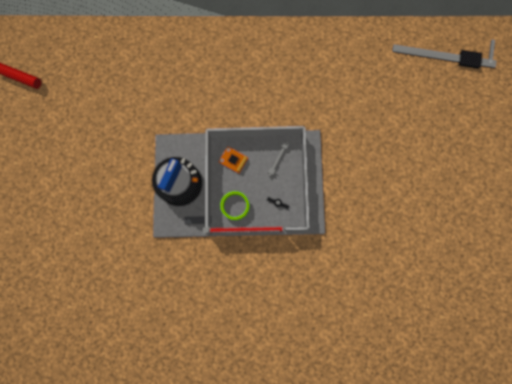

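The scene view shows the blue bar at about (307,137). In the top view it is at about (170,174), pointer end up-right, with the orange mark at (195,180) and the red gate edge along row 229. Next I'll measure the bar from both views.

```bash
python3 - <<'E'
from h import *
from scipy.spatial.transform import Rotation as Ro
O={}
for n,(x0,x1,y0,y1) in {"scene":(270,345,110,180),"top":(145,210,145,215)}.items():
    im=cv2.imread(f"pics/{n}0.png"); d=np.load(f"pics/{n}0.npy"); hsv=cv2.cvtColor(im,cv2.COLOR_BGR2HSV)
    roi=np.zeros(d.shape,bool); roi[y0:y1,x0:x1]=1
    blue=cv2.inRange(hsv,(105,120,50),(130,255,255)).astype(bool)&roi
    ora=cv2.inRange(hsv,(5,150,120),(18,255,255)).astype(bool)&roi
    for nm,m in(("blue",blue),("orange",ora)):
        v,u=np.nonzero(m); P=atdepth(n,np.c_[u,v],d[v,u])
        if len(u)==0: print(n,nm,'none');continue
        print(n,nm,len(u),'px',u.mean().round(1),v.mean().round(1),'z pct',np.percentile(P[:,2],[5,50,90,97]).round(4))
        if nm=="blue":
            T=P[(P[:,2]>np.percentile(P[:,2],97)-.006)]
            r=cv2.minAreaRect((T[:,:2]*1000).astype(np.float32)); print(' top: n',len(T),'med',T.mean(0).round(4),'rect',r, cv2.boxPoints(r).tolist())
        else: print(P.mean(0).round(4), onplane(n,[[u.mean(),v.mean()]],.053))
    # housing dark + whole pen corners
    P=None
    cv2.imwrite(f"pics/{n}c.png",cv2.resize(im[y0:y1,x0:x1],None,fx=6,fy=6,interpolation=cv2.INTER_CUBIC))
    g=im[y0:y1,x0:x1].max(2)
    v,u=np.nonzero(roi); P=atdepth(n,np.c_[u,v],d[v,u]); s=(P[:,2]>.045)&(P[:,2]<.057)&(im[v,u].max(1)<60)
    Q=P[s]; print(' housing',len(Q),cv2.minEnclosingCircle((Q[:,:2]*1000).astype(np.float32)))
E
cat > /dev/null; python3 -c "
import cv2,numpy as np
a=cv2.imread('pics/scenec.png');b=cv2.imread('pics/topc.png')
H=420;cv2.imwrite('pics/crop.png',np.hstack([cv2.resize(a,(400,380)),cv2.resize(b,(400,380))]))"
```

```text
scene blue 560 px 306.8 136.5 z pct [0.0649 0.0853 0.0975 0.0983]
 top: n 188 med [0.5986 0.1316 0.1093] rect ((706.7789306640625, -112.8013916015625), (44.16416931152344, 608.3326416015625), 23.46001625061035) [[565.4308471679688, 157.430908203125], [807.6135864257812, -400.6158447265625], [848.1270141601562, -383.03369140625], [605.9442749023438, 175.0130615234375]]
scene orange 2055 px 312.2 126.3 z pct [-0.0013  0.0004  0.0017  0.0025]
[0.5557 0.2654 0.003 ] [[0.57830784 0.2070907  0.053     ]]
 housing 600 ((596.7366943359375, 136.2418670654297), 49.70124816894531)
top blue 328 px 169.4 176.5 z pct [0.073  0.0949 0.0972 0.098 ]
 top: n 210 med [0.586  0.1475 0.1046] rect ((541.1423950195312, 61.481292724609375), (224.89688110351562, 54.500587463378906), 59.20012664794922) [[460.1572570800781, -21.154266357421875], [506.9710998535156, -49.0608024597168], [622.1275634765625, 144.11685180664062], [575.313720703125, 172.0233917236328]]
top orange 10 px 194.5 179.2 z pct [0.0507 0.0522 0.053  0.0535]
[0.5939 0.1131 0.0522] [[0.59375644 0.11296    0.053     ]]
 housing 569 ((593.0076293945312, 148.6360626220703), 41.755863189697266)
```

View pics/crop.png

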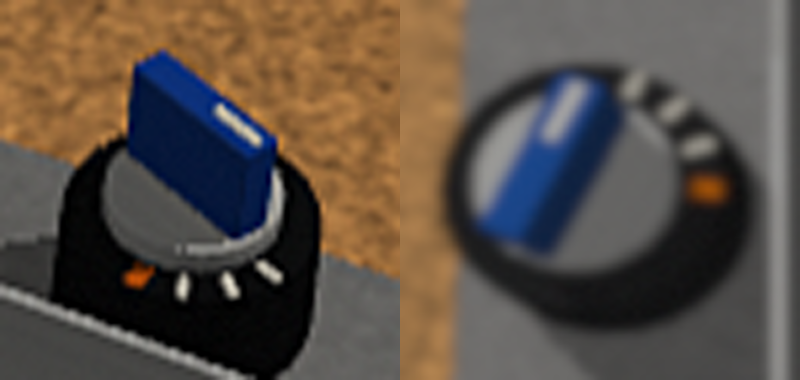

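The crop shows the bar with its pointer towards the first white mark and the orange mark third clockwise from there. Some pixels have no depth and skewed the first estimate, so I'll filter them out.

Run:
```python
from h import *
for n,(x0,x1,y0,y1) in {"scene":(270,345,110,180),"top":(145,210,145,215)}.items():
    im=cv2.imread(f"pics/{n}0.png"); d=np.load(f"pics/{n}0.npy"); hsv=cv2.cvtColor(im,cv2.COLOR_BGR2HSV)
    v,u=np.mgrid[y0:y1,x0:x1].reshape(2,-1); P=atdepth(n,np.c_[u,v],d[v,u])
    ok=(d[v,u]>0)
    s=ok&(P[:,2]>.092)&(P[:,2]<.105); T=P[s]; 
    r=cv2.minAreaRect((T[:,:2]*1000).astype(np.float32)); b=cv2.boxPoints(r)
    ev=np.linalg.eigh(np.cov(T[:,:2].T))[1][:,1]; ev=ev if ev@[1,-1]>0 else -ev
    print(n,len(T),'zmed',np.median(T[:,2]),'mean',T.mean(0)*1000,'rect',r,'axis deg',np.degrees(np.arctan2(ev[1],ev[0])))
    w=ok&(hsv[v,u][:,1]<60)&(hsv[v,u][:,2]>150)&(P[:,2]<.057)&(P[:,2]>.047)
    mk=np.zeros(d.shape,np.uint8); mk[v[w],u[w]]=1
    k,_,st,c=cv2.connectedComponentsWithStats(mk)
    for i in range(1,k):
        if st[i,4]>3: print(' white',st[i,4],(onplane(n,[c[i]],.053)[0]*1000).round(1))
    o=ok&(hsv[v,u][:,0]<16)&(hsv[v,u][:,1]>150)&(P[:,2]>.047)&(P[:,2]<.057)
    print(' orange',o.sum(),(onplane(n,[[u[o].mean(),v[o].mean()]],.053)[0]*1000).round(1))
c=None
im=cv2.imread("pics/top0.png")
# pen axes: red edge of the gate at z=.052
hsv=cv2.cvtColor(im,cv2.COLOR_BGR2HSV); m=cv2.inRange(hsv,(0,170,100),(4,255,255)); m[:200]=0;m[260:]=0
v,u=np.nonzero(m); Q=onplane("top",np.c_[u,v],.052)*1000; print('gate',Q.min(0),Q.max(0))
```

```text
scene 231 zmed 0.09694954174839054 mean [594.62875711 146.21563103  96.57652669] rect ((593.1573486328125, 148.1382293701172), (14.97834300994873, 54.29655075073242), 67.35299682617188) axis deg -22.569936823064932
 white 6 [626.7 135.3  53. ]
 white 5 [606.6 114.8  53. ]
 white 8 [618.8 123.7  53. ]
 orange 37 [589.8 130.6  53. ]
top 276 zmed 0.09608140674076898 mean [592.70481259 148.88614971  95.95786884] rect ((593.4808959960938, 149.3961639404297), (14.948439598083496, 53.70706558227539), 66.5301284790039) axis deg -22.71566593201781
 orange 37 [593.5 112.4  53. ]
gate [502.57199254 -41.77546301  52.        ] [510.18342782  79.91943408  52.        ]
```

Both views agree: the axis is at about (593.4, 148.8) mm, the bar top at 96–97 mm, and the bar points at -22.7°. The marks match at -22, -45, -69 and -90°. Now I'll choose a wrist yaw that leaves room for a 1.2 rad turn on joint 7, and go above the dial.

```bash
cat >> h.py <<'E'
from scipy.spatial.transform import Rotation as Ro
C=np.array([.5934,.1488]); A0=np.radians(-22.6)
def quat(a):
    x=np.array([np.cos(a),np.sin(a),0]); z=np.array([0,0,-1.]); 
    return Ro.from_matrix(np.c_[x,np.cross(z,x),z]).as_quat(scalar_first=True)
E
python3 - <<'E'
from h import *
for k in(0,np.pi):
    for t in(0,.6,1.25):
        for z in (.24,.141):
            q=kin.inverse_kinematics([*C,z],quat(A0-t+k)); print(round(k,1),t,z,None if q is None else np.round(q,3))
E
```

```text
0 0 0.24 [-1.139  0.831  1.27   1.824 -0.868  1.18  -1.542]
0 0 0.141 [-1.116  1.037  1.26   1.887 -1.115  1.15  -1.379]
0 0.6 0.24 [-1.139  0.831  1.27   1.824 -0.868  1.18  -2.142]
0 0.6 0.141 [-1.116  1.037  1.26   1.887 -1.115  1.15  -1.979]
0 1.25 0.24 [-0.286  0.441 -0.081  1.77   0.043  0.933  2.683]
0 1.25 0.141 [-0.224  0.571 -0.166  1.828  0.131  0.753  2.609]
3.1 0 0.24 [-0.614  0.456  0.355  1.793 -0.192  0.926  1.   ]
3.1 0 0.141 [-0.553  0.581  0.276  1.852 -0.224  0.739  1.023]
3.1 0.6 0.24 [-0.687  0.469  0.455  1.798 -0.25   0.931  0.452]
3.1 0.6 0.141 [-0.635  0.597  0.391  1.858 -0.32   0.748  0.508]
3.1 1.25 0.24 [-0.763  0.489  0.563  1.803 -0.316  0.94  -0.138]
3.1 1.25 0.141 [-0.714  0.62   0.503  1.863 -0.417  0.764 -0.058]
```

Run:
```python
from h import *
q=quat(A0+np.pi)
env.reach([*C,.24],q); env.grip(.05,20)
env.movel([*C,.19],.1)
s=env.get_state(); print(s['time'],s['tcp_pos'],s['qpos'].round(3) if hasattr(s['qpos'],'round') else s['qpos'],s['opening'],s['force'],s['torque'])
for n in("scene","top"): cv2.imwrite(f"pics/{n}1.png",camera(n)[0])
a=cv2.imread("pics/scene1.png")[30:230,210:410]; b=cv2.imread("pics/top1.png")[90:290,100:300]
cv2.imwrite("pics/v1.png",cv2.resize(np.hstack([a,b]),(800,400),interpolation=cv2.INTER_CUBIC))
```

```text
3.4417 [0.59364887 0.14877075 0.19015903] [-0.596  0.518  0.333  1.828 -0.221  0.831  1.022] 0.0499443423859201 [ 0.57998381 -0.841206    0.06973442] [-0.02380224 -0.01385243 -0.00686102]
```

View pics/v1.png

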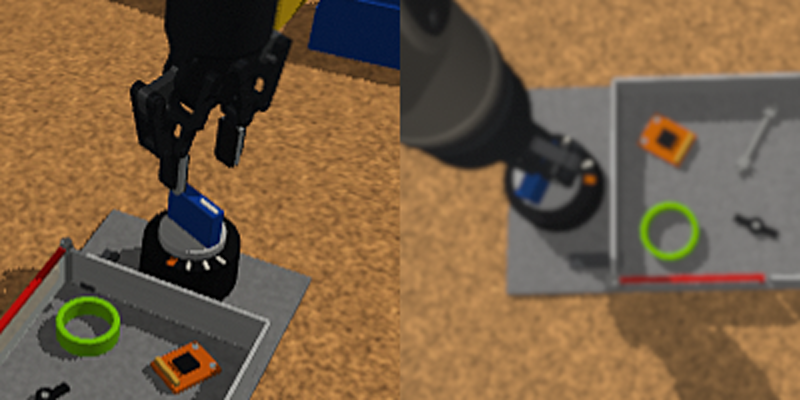

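The fingers straddle the bar, one on each side and well aligned. I'll descend, grip and read the state.

Run:
```python
from h import *
print(env.movel([*C,.141],.06,stop_force=8))
env.grip(.0,45)
s=env.get_state(); print(s['time'],s['tcp_pos'],np.round(s['qpos'],3),s['opening'],s['gripper_force'],s['force'],s['torque'])
# first small turn: check tool axis & torque
q=np.array(s['qpos']); 
for i in range(2):
    q[6]-=.15; env.goto_joints(q); s=env.get_state(); print(s['time'],s['tcp_pos'],s['qpos'][6],np.round(s['force'],1),np.round(s['torque'],3),s['opening'])
```

```text
False
4.9167 [0.59373732 0.14930882 0.14151683] [-0.575  0.584  0.307  1.853 -0.25   0.741  1.046] 0.01333152270987603 45.55552840232849 [-0.51816457  1.21215178  2.84194148] [ 0.19225963  0.01753483 -0.03339322]
5.1833 [0.59368653 0.14921895 0.14153834] 0.8992894535264845 [-1.1 -0.1  1. ] [-0.091  0.104  0.095] 0.013460998064258883
5.45 [0.59360937 0.1490739  0.14153808] 0.7516425369820953 [-1.1 -0.   2.5] [-0.176  0.295  0.036] 0.013208889777650872
```

Run:
```python
from h import *
q=np.array(env.get_state()['qpos'])
for t in(.45,.6,.75,.9,1.05,1.12,1.17,1.2,1.22):
    q[6]=1.046-t; env.goto_joints(q)
    T=[]; 
    for _ in range(4): env.dwell(.04); s=env.get_state(); T.append(np.r_[s['torque'][2],s['joint_torque'][6]])
    print(t,round(s['time'],2),np.array(s['tcp_pos']).round(4),round(1.046-s['qpos'][6],3),np.round(s['force'],1),np.mean(T,0).round(3),round(s['opening'],4))
im,d=camera("scene"); im2,d2=camera("top")
cv2.imwrite("pics/top2.png",im2); cv2.imwrite("pics/scene2.png",im)
cv2.imwrite("pics/v2.png",cv2.resize(np.hstack([im[60:340,130:410],im2[90:370,100:380]]),(800,400),interpolation=cv2.INTER_CUBIC))
for n,I in(("scene",im),("top",im2)):
    m=cv2.inRange(cv2.cvtColor(I,cv2.COLOR_BGR2HSV),(0,170,80),(4,255,255)); m[:100 if n=="scene" else 190]=0; m[:,430:]=0
    v,u=np.nonzero(m); Q=onplane(n,np.c_[u,v],.052); l=cv2.fitLine(Q[:,:2].astype(np.float32),cv2.DIST_HUBER,0,.001,.001).ravel()
    print(n,len(u),'gate line',l.round(4),'ext',Q.min(0).round(3),Q.max(0).round(3))
```

```text
0.45 5.88 [0.5935 0.149  0.1416] 0.446 [-1.3 -1.5  2.2] [ 0.083 -0.073] 0.0133
0.6 6.32 [0.5934 0.1489 0.1416] 0.597 [-1.6 -1.   4. ] [ 0.053 -0.081] 0.0134
0.75 6.75 [0.5933 0.1489 0.1415] 0.747 [-3.5 -0.9  6. ] [ 0.031 -0.038] 0.0133
0.9 7.18 [0.5932 0.1488 0.1415] 0.897 [-2.9 -2.2  5.3] [ 0.104 -0.123] 0.0131
1.05 7.62 [0.5931 0.1488 0.1415] 1.047 [-4.5 -1.1  6.1] [ 0.042 -0.075] 0.0133
1.12 8.03 [0.5931 0.1488 0.1415] 1.117 [-4.5 -1.3  6.4] [ 0.056 -0.054] 0.0132
1.17 8.45 [0.593  0.1488 0.1415] 1.167 [-4.7 -1.5  6.2] [ 0.035 -0.065] 0.0132
1.2 8.87 [0.593  0.1488 0.1415] 1.197 [-4.3 -0.9  6.5] [ 0.06  -0.075] 0.0132
1.22 9.28 [0.593  0.1488 0.1415] 1.217 [-4.5 -2.1  6.5] [ 0.068 -0.083] 0.0131
scene 195 gate line [0.9963 0.0864 0.4307 0.0791] ext [0.373 0.041 0.052] [0.498 0.089 0.052]
top 164 gate line [0.9951 0.0988 0.4294 0.0814] ext [0.375 0.073 0.052] [0.495 0.09  0.052]
```

View pics/v2.png

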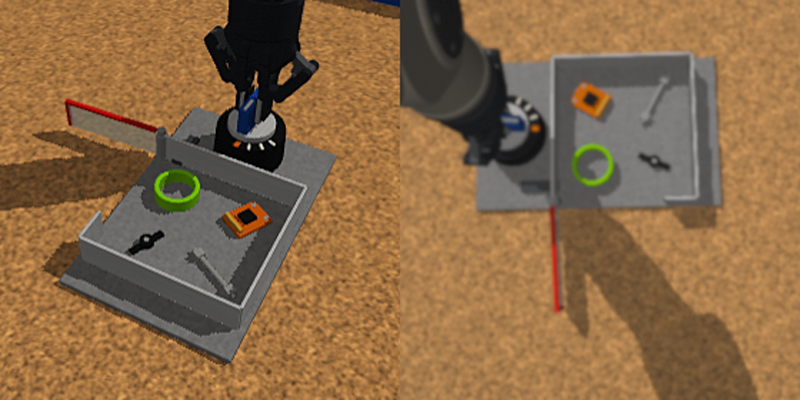

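The gate stands almost perpendicular to the pen side, parts undisturbed. I'll get the exact swing by comparing its line with the shut picture.

Run:
```python
from h import *
for n in("scene","top"):
  a=[]
  for i in(0,2):
    I=cv2.imread(f"pics/{n}{i}.png")
    m=cv2.inRange(cv2.cvtColor(I,cv2.COLOR_BGR2HSV),(0,170,80),(4,255,255)); m[:100 if n=="scene" else 190]=0; m[:,430:]=0
    v,u=np.nonzero(m); Q=onplane(n,np.c_[u,v],.052)[:,:2]
    if n=="scene": # drop the free-end vertical edge: keep pts near the hinge
        Q=Q[np.linalg.norm(Q-[.500,.09],axis=1)<.115]
    l=cv2.fitLine(Q.astype(np.float32),cv2.DIST_HUBER,0,.001,.001).ravel()[:2]
    l=l if l@[-1,-1]>0 else -l; a.append(np.arctan2(-l[0],-l[1]))
  print(n,np.round(a,3),'swing',round(a[1]-a[0],3),'dial',round((a[1]-a[0])/1.25,3))
s=env.get_state();print(s['time'])
```

```text
scene [-0.038  1.486] swing 1.524 dial 1.219
top [-0.034  1.472] swing 1.505 dial 1.204
9.3833
```

Run:
```python
from h import *
q=np.array(env.get_state()['qpos']); q[6]=1.046-1.235; env.goto_joints(q)
env.dwell(3.6); s=env.get_state()
I,_=camera("top"); m=cv2.inRange(cv2.cvtColor(I,cv2.COLOR_BGR2HSV),(0,170,80),(4,255,255)); m[:190]=0; m[:,430:]=0
v,u=np.nonzero(m); Q=onplane("top",np.c_[u,v],.052)[:,:2]
l=cv2.fitLine(Q.astype(np.float32),cv2.DIST_HUBER,0,.001,.001).ravel()[:2]; l=l if l@[-1,-1]>0 else -l
dial=(np.arctan2(-l[0],-l[1])+.034)/1.25
print(s['time'],1.046-s['qpos'][6],s['opening'],s['gripper_force'],np.round(s['force'],1),'dial',dial)
if 1.18<dial<1.27: print(job.job_done())
```

```text
13.2333 1.2347173580848496 0.013229586972009641 45.90236306190491 [-3.4 -1.1  4.8] dial 1.2223547
the job is handed in; nothing more can be done
None
```

I turned the dial clockwise to the third, orange-marked click (about 1.22 rad, short of the hard stop at 1.28), held it there for over 3.5 s, and handed the job in at about 13 s with the bar still gripped, the gate wide open and the parts in the pen undisturbed.

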